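Release the yellow-lidded jar from its ratchet clamp

TASK

Two small ratchet clamps on the worktop each hold a jar for opening. Free the jar with the yellow lid: lift the orange pawl of its clamp well clear of the teeth (it stays up by itself), then pull the toothed bar back by its black knob, as far as it goes. Leave that jar standing in its place, and leave the pawl of the other clamp (red-lidded jar) down.

Things in the scene. Friction and masses are not known exactly. Their poses are not given: they have to be found in the camera images.
- yellow_clamp_tab (a point): Centre of the orange tab (16 mm along the bar, 12 mm across it, 32 mm tall, top 15 mm above this point) on the pawl of the yellow-lidded jar's clamp. With the pawl down: x along the bar from knob to jar, y across it, z up; the pivot is a line along y, 60 mm back towards the knob and 18 mm lower, so the tab swings up and back. Worktop 86 mm below; moving jaw 20 mm beyond, only 55 mm high.
- yellow_clamp_pawl (a joint): Angle of that pawl, rad: 0 = down in the teeth (start), grows as the tab is lifted, stop at 0.9; above 0.15 the teeth pass freely. A stiff hinge: 1 to 2 N at the tab lifts it, and it stays at whatever angle it is left. While it is down the bar cannot be pulled back.
- yellow_clamp_knob (a point): Middle of the grip of the upright black knob at the end of that clamp's toothed bar: a round post 22 mm in diameter, grip 48 mm tall, top 21 mm above this point and 101 mm above the worktop. x along the bar towards the jar (the bar is pulled out along -x), y across, z up. It starts 118 mm from the tab. The clamp itself is fixed to the worktop.
- yellow_clamp_bar (a joint): How far that toothed bar is withdrawn, m: at the start 0 to 0.003 (jaw closed on the jar), grows as the knob is pulled away from the jar, stop at 0.055. Slides with about 2 N of friction and stays where it is left; with the pawl down it gives only about 4 mm of play.
- yellow_jar_mid (a point): Centre of the glass jar with the yellow lid, 63 mm in diameter and 104 mm tall, standing loose on the wooden board of its clamp (10 mm thick) between a fixed V jaw and the moving jaw; its own z is up. It is not to be handled.
- red_clamp_pawl (a joint): Angle of the pawl of the other clamp of the same make, which holds the jar with the red lid: 0 = down; it must stay down.
Mind the look-alikes: they are no part of the job. Leave any green look-alike of the part that bears yellow_jar_mid alone.

How it is judged (in metres and radians):
On the way, in this order (a step that is already met when the one before it is completed fails the run):
1. the pawl of the yellow-lidded jar's clamp is lifted clear while the bar is still in (value of joint yellow_clamp_pawl above 0.25 rad and value of joint yellow_clamp_bar below 0.015 m), for 0.2 s.
2. its toothed bar is withdrawn (value of joint yellow_clamp_bar above 0.04 m), for 0.2 s.
At the end, for the whole second after the job is handed in: The toothed bar of the yellow-lidded jar's clamp is withdrawn by at least 40 of its 55 mm; that jar stands upright (within 0.15 rad) within 20 mm of where it stood; the other clamp's pawl is down (under 0.15 rad) (value of joint yellow_clamp_bar above 0.04 m and angle between yellow_jar_mid's own z axis and vertical below 0.15 rad and distance of yellow_jar_mid from where it was at the start of the episode below 0.02 m and value of joint red_clamp_pawl below 0.15 rad); the robot touches nothing.
It fails at once if the pawl of the other clamp is lifted (value of joint red_clamp_pawl above 0.2 rad).
It fails at once if the yellow-lidded jar is tipped over (angle between yellow_jar_mid's own z axis and vertical above 0.4 rad).
It also fails if it takes over 35 s, if anything falls off the work surface, if the arm or the gripper's body presses on something with over 40 N, if the wrist force passes 120 N, or if a joint passes its speed limit or range.

ROBOT

A 6-joint arm with a two-finger parallel gripper is mounted at the origin on a cart in front of the work surface, level with it; the furniture and walls round the work are solid. World frame = base frame: x ahead of the robot, y to its left, z up, the work surface at z = 0. Lengths are in mm, angles in degrees, forces in N, time in s.
With the tool pointing down it reaches from about 350 to 850 mm from the base axis. Payload 8.1 kg.
Tool frame: the origin (TCP) lies between the finger pads; the fingertips stand 25 mm ahead of it and the grasp point (between the pads) lies 6 mm ahead of it (r.tcp_to_tips is the distance from the TCP to the fingertips, in mm); z points along the fingers, y is the line along which they close (so a half turn about z gives the same grasp; the last joint's range is limited). The gripper opens to 85 mm and grips with 20 to 120 N. Pads are 22 mm wide; open, the fingers measure 114 mm over their backs; the gripper's body (76 mm by 85 mm) begins 54 mm behind the grasp point. The pads swing forward as they close: fully open they stand 13 mm farther back than shut.
Start: joints at [-70.497, 7.471, 85.268, -0, 87.261, -4.893], TCP at [247.85, -546.421, 256.292] pointing down, gripper open.
Joint ranges: [-169.43, 169.43], [-51.17, 129.36], [1.28, 143.12], [-76.62, 256.62], [0, 156.53], [-152.29, 152.29]. Speed limits (degrees/s): [136.94, 136.94, 159.86, 180, 180, 180].

INTERFACE

Orientations are given as [roll, pitch, yaw] about the fixed x, y, z axes, in that order (R = Rz(yaw) Ry(pitch) Rx(roll)).
In Python, from bench import r gives the robot as it stands.
- The arm moves only by the tool apply_moves, never from a script. Its arguments are lists of equal length, an entry for each row: "angular": the turn, a rotation vector about the world's x, y, z in units of 8 degrees (1.0 is 8 degrees), a list of three; "travel": the shift along the world's x, y, z in units of 40 mm (1.0 is 40 mm), a list of three; "jaw": the opening, from 0 (shut) to 1 (fully open). A call has 1 to 20 rows; each row shifts and turns the commanded pose from where the row before left it; what a row does not reach is not made up. A row lasts 1/8 s, in which the tool goes at most 62.5 mm and 10.7 degrees, less where a joint would pass 70% of its speed; a pose out of reach is approached as far as the arm can. A call is refused whole if a number of a shift passes 1 or a number of a turn 1, either way. A call with a gripper value outside its range is refused whole. The fingers move at their own pace and stop on an object; "force" is the grip in N (left out, the last holds). Time passes only in rows, so rows that do not move let the fingers close. It gives the time, the measured TCP pose, the force, the opening and the grip force at its end, in the units of the state.
- r.sense(): the state, without advancing time (a new reading comes with each control period).
- r.snapshot(name): name is "scene" or "side" or "wrist"; returns a dict with "color" (420x560x3 uint8, red, green, blue), "fx", "fy", "cx", "cy" (pixels), "distortion" ([k1, k2, p1, p2, k3] as OpenCV has them; the pictures are not rectified), "R" (3x3) and "t" (3): a world point X has camera coordinates R X + t; the wrist camera has in their place "mount" (4x4, takes a point from camera to tool coordinates, whose origin is the TCP and whose axes are the flange's). Camera axes: x right, y down, z forward; pixel columns grow to the right and rows downward; lengths in mm; the calibration is good to about 2 mm. A picture is of the moment at which its call begins: read the wrist's pose just before it. There is no depth.
- r.hand_in(): hands the job in; it is judged then, once.
The state is a dict: "time": time; "joint_pos": joint angles; "qd": joint speeds; "joint_efforts": joint torques, N m; "tool_pos": TCP position; "tcp_rot": TCP orientation; "ft_force": force on the tool from outside, world axes, zero at the start; "wrist_torque": the same for the moment, N m; "finger_gap": finger opening in mm; "grip_force": force on a finger pad.
Only numpy, scipy, OpenCV 4.12 (cv2) and the standard library are available. Lean on these libraries where they do the work, as an engineer would, in place of code of your own. Each camera call takes 0.05 s, during which the arm holds its last target. There are 200 camera calls.

## Working session

There is one attempt and no reset: what is moved stays moved. The work goes in short steps, Python scripts to look and compute and a tool call to move; the robot and the scene stay as the last step left them, time stands still between calls to the robot, and variables do not carry over. Pictures are saved under pics/ and viewed, at most 10 in all, crops included, and the job is handed in when it is done.

Besides the shell and the picture viewer there is one more tool, called after "Call:" as name(argument=value, ...) on one line, values as JSON. apply_moves: Moves the arm, as the interface text tells. Its arguments: {"type":"object","properties":{"angular":{"type":"array"},"travel":{"type":"array"},"jaw":{"type":"array"},"force":{"type":"number"}},"required":["angular","travel","jaw"]}

```bash
mkdir -p pics; ls; cat > h.py <<'E'
import numpy as np, cv2
from bench import r
def snap(n,f):
    s=r.sense(); p=r.snapshot(n); cv2.imwrite('pics/'+f,p['color'][:,:,::-1]); np.save('pics/'+f+'.npy',np.array([p,s],dtype=object),allow_pickle=True); return p
def ray(p,uv):
    K=np.array([[p['fx'],0,p['cx']],[0,p['fy'],p['cy']],[0,0,1]]);
    x=cv2.undistortPoints(np.array([[uv]],float),K,np.array(p['distortion'],float))[0,0]
    R=np.array(p['R']);t=np.array(p['t']); return -R.T@t, R.T@np.array([x[0],x[1],1])
def plane(p,uv,z):
    o,d=ray(p,uv); return o+d*(z-o[2])/d[2]
def tri(rs):
    A=0;b=0
    for o,d in rs:
        d=d/np.linalg.norm(d);M=np.eye(3)-np.outer(d,d);A=A+M;b=b+M@o
    return np.linalg.solve(A,b)
E
python3 - <<'E'
from h import *
a=snap('scene','a.png');b=snap('side','b.png')
print(r.sense())
for p in(a,b): print(-np.array(p['R']).T@p['t'])
E
```

```text
pics
{'time': 0.1, 'joint_pos': array([-7.04974639e+01,  7.50991465e+00,  8.53259293e+01, -1.13608145e-03,
        8.72605953e+01, -4.89323826e+00]), 'qd': array([-0.05002453, -0.05533006, -0.0224635 , -0.07825458, -0.03936697,
        0.03085119]), 'joint_efforts': array([ 7.07133750e-04, -5.70953858e+01, -5.01939905e+01, -2.37578115e-04,
        8.08996410e-03, -1.11281743e-04]), 'tool_pos': array([ 247.6783435 , -545.98091016,  255.33062532]), 'tcp_rot': array([-1.79903815e+02, -7.09564739e-03,  2.43958236e+01]), 'ft_force': array([-0.12554628,  0.60034523, -0.01650043]), 'wrist_torque': array([-0.00622187, -0.03306021, -0.00941145]), 'grip_force': 0.0, 'finger_gap': 85.10227547548592}
[ 32.43664959 649.40207811 504.53695373]
[  51.62285084 -928.44681251  680.19042306]
```

View pics/a.png

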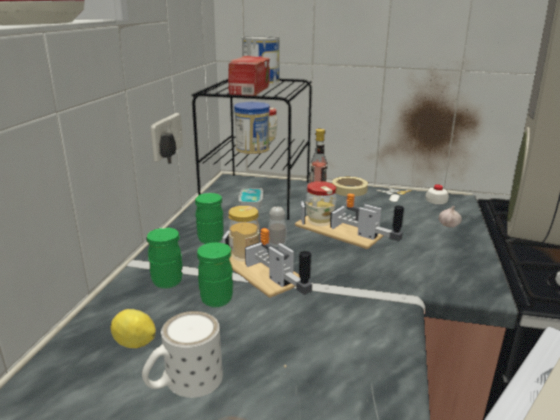

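View pics/b.png

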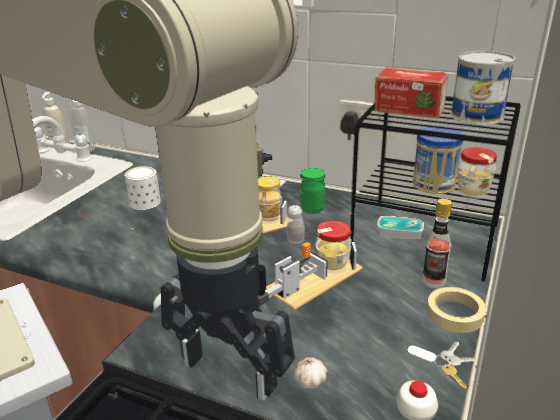

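The scene view shows the yellow-lid clamp: its orange tab is near (265,236), the black knob near (305,266) and the jar near (244,230). The red clamp is behind it, with its tab at (350,200). In the side view the arm hides the yellow clamp.

```bash
python3 - <<'E'
from h import *
p=np.load('pics/a.png.npy',allow_pickle=True)[0]
c=p['color'];h=cv2.cvtColor(c,cv2.COLOR_RGB2HSV)
m=cv2.inRange(h,(5,170,120),(16,255,255));n,l,s,ce=cv2.connectedComponentsWithStats(m)
for i in range(1,n):
    if s[i,4]>15: print(s[i],ce[i])
k=cv2.inRange(h,(0,0,0),(180,255,50));k[:,:295]=0;k[:,325:]=0;k[:245]=0;k[300:]=0
n,l,s,ce=cv2.connectedComponentsWithStats(k)
for i in range(1,n):
    if s[i,4]>15: print('k',s[i],ce[i])
T=plane(p,(265,236),86);Kt=plane(p,(305,254),101);Kn=plane(p,(305,266),80)
print(T,Kt,Kn,np.linalg.norm((T-Kn)[:2]),np.degrees(np.arctan2(*(T-Kn)[1::-1])))
print(plane(p,(244,228),110))
cv2.imwrite('pics/a2.png',cv2.resize(c[190:310,160:360,::-1],(800,480),interpolation=cv2.INTER_CUBIC))
E
```

```text
[348 194   6  13  64] [350.0625   199.953125]
[261 229   8  15  96] [264.15625 235.65625]
k [299 252  12  31 305] [304.34098361 266.5147541 ]
[618.16661994  60.00206028  86.        ] [498.66075375  82.46022591 101.        ] [494.99685058  85.85428441  80.        ] 125.8536037490558 -11.853796673453353
[636.45520294  97.36453711 110.        ]
```

View pics/a2.png

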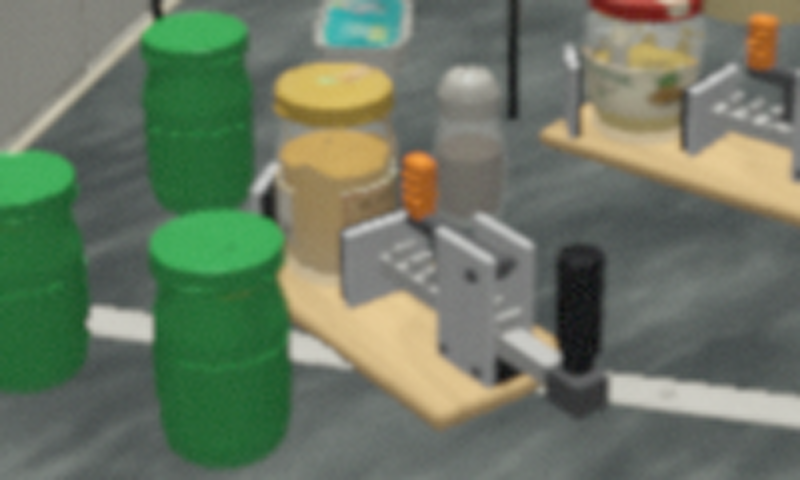

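Call:
apply_moves(angular=[[0,0,-0.27],[0,0,-0.27],[0,0,-0.27],[0,0,-0.27],[0,0,-0.27],[0,0,-0.27],[0,0,-0.27],[0,0,-0.27],[0,0,-0.27],[0,0,-0.27],[0,0,-0.27],[0,0,-0.27],[0,0,-0.27],[0,0,-0.27],[0,0,-0.27],[0,0,-0.27],[0,0,-0.27],[0,0,0],[0,0,0]], travel=[[0.46,0.92,0.1],[0.46,0.92,0.1],[0.46,0.92,0.1],[0.46,0.92,0.1],[0.46,0.92,0.1],[0.46,0.92,0.1],[0.46,0.92,0.1],[0.46,0.92,0.1],[0.46,0.92,0.1],[0.46,0.92,0.1],[0.46,0.92,0.1],[0.46,0.92,0.1],[0.46,0.92,0.1],[0.46,0.92,0.1],[0.46,0.92,0.1],[0.46,0.92,0.1],[0.46,0.92,0.1],[0,0,0],[0,0,0]], jaw=[1,1,1,1,1,1,1,1,1,1,1,1,1,1,1,1,1,1,1])

```text
time: 2.48
tool_pos: [560.3, 79.0, 323.7]
tcp_rot: [180.0, 0.1, -12.3]
ft_force: [-0.4, 0.9, 0.3]
finger_gap: 85.3
grip_force: 0.0
```

```bash
python3 - <<'E'
from h import *
w=snap('wrist','w.png');b=snap('side','b2.png')
s=r.sense();print(s['tool_pos'],s['tcp_rot'],s['joint_pos'],w['mount'])
E
```

```text
[560.29830129  78.34009026 323.98366358] [ 1.79975197e+02  3.04766635e-02 -1.23597128e+01] [ 2.77670511e+00  1.13638491e+00  8.49148109e+01 -1.60232808e-02
  9.39846999e+01  1.05135303e+02] [[ 5.37834139e-04 -9.61867629e-01 -2.73514853e-01  6.89629170e+01]
 [ 9.99999770e-01  4.04375527e-04  5.44315179e-04 -1.02370867e+00]
 [-4.12956438e-04 -2.73515083e-01  9.61867625e-01 -1.17650372e+02]
 [ 0.00000000e+00  0.00000000e+00  0.00000000e+00  1.00000000e+00]]
```

View pics/w.png

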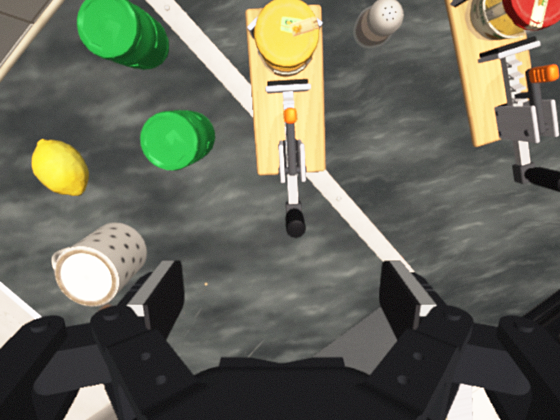

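View pics/b2.png

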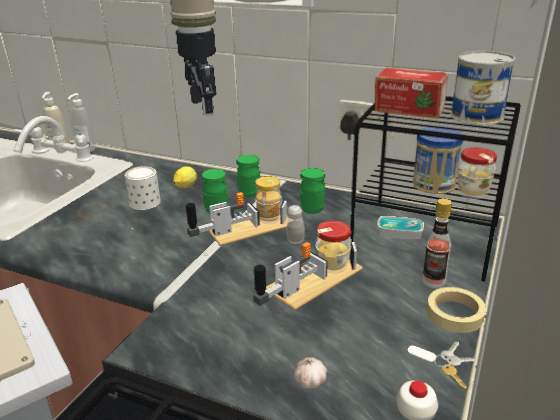

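The wrist view shows the tab near (290,116), the knob top near (295,222) and the yellow jar lid at (287,33). In the side view the yellow clamp's tab is near (240,199) and its knob near (191,215).

```bash
cat >> h.py <<'E'
from scipy.spatial.transform import Rotation as Ro
def wr(p,s):
    T=np.eye(4);T[:3,:3]=Ro.from_euler('xyz',s['tcp_rot'],degrees=True).as_matrix();T[:3,3]=s['tool_pos']
    M=np.linalg.inv(T@np.array(p['mount']));p['R']=M[:3,:3];p['t']=M[:3,3];return p
def blobs(p,lo,hi,box,mn=15):
    x0,y0,x1,y1=box;h=cv2.cvtColor(p['color'],cv2.COLOR_RGB2HSV)[y0:y1,x0:x1]
    n,l,s,c=cv2.connectedComponentsWithStats(cv2.inRange(h,lo,hi))
    return [(s[i]+[x0,y0,0,0,0],c[i]+[x0,y0]) for i in range(1,n) if s[i,4]>mn]
OR=((4,160,110),(18,255,255));BK=((0,0,0),(180,255,45))
E
python3 - <<'E'
from h import *
a=np.load('pics/a.png.npy',allow_pickle=True)[0];b=np.load('pics/b2.png.npy',allow_pickle=True)[0]
w,s=np.load('pics/w.png.npy',allow_pickle=True);w=wr(w,s)
print(blobs(w,*OR,(270,95,310,140)),blobs(w,*BK,(280,200,310,245)))
print(blobs(b,*OR,(230,185,250,215)),blobs(b,*BK,(180,195,205,235)))
tt=[ray(a,(265,229.5)),ray(b,(239,193.5)),ray(w,(290,112))]
kt=[ray(a,(304.5,253.5)),ray(b,(190.5,205.5)),ray(w,(295,225))]
print(tri(tt),tri(kt),tri(kt)-tri(tt))
print(plane(w,(290,112),101),plane(w,(290,116),101),plane(w,(295,225),101),plane(w,(287,33),114),plane(w,(386,12),80))
E
```

```text
[(array([284, 108,  13,  16, 108]), array([289.36111111, 116.49074074]))] [(array([286, 209,  19,  28, 398]), array([294.38442211, 222.78894472]))]
[(array([236, 192,   8,  13,  78]), array([239.51282051, 198.12820513]))] [(array([186, 203,  11,  26, 213]), array([191.08450704, 215.02816901]))]
[623.44447436  57.05586536  98.26070969] [506.54903186  76.17989818  97.02387979] [-116.8954425    19.12403281   -1.2368299 ]
[626.5152969   56.60896655 101.        ] [622.76255483  57.39883391 101.        ] [510.34489983  75.49136523 101.        ] [694.97420816  45.27944699 114.        ] [701.10351913 -56.65405893  80.        ]
```

Call:
apply_moves(angular=[[0,0,0.08],[0,0,0.08],[0,0,0.08],[0,0,0.08],[0,0,0.08],[0,0,0],[0,0,0]], travel=[[0.31,-0.11,-0.75],[0.31,-0.11,-0.75],[0.31,-0.11,-0.75],[0.31,-0.11,-0.75],[0.31,-0.11,-0.75],[0,0,0],[0,0,0]], jaw=[0.5,0.5,0.5,0.5,0.5,0.5,0.5])

```text
time: 3.45
tool_pos: [622.7, 56.7, 175.5]
tcp_rot: [-180.0, -0.0, -9.2]
ft_force: [0.8, -0.4, 1.2]
finger_gap: 42.8
grip_force: 0.0
```

```bash
python3 - <<'E'
from h import *
w=snap('wrist','w2.png');b=snap('side','b3.png');a=snap('scene','a3.png')
c=lambda p,x,y:cv2.resize(p['color'][y:y+150,x:x+200,::-1],(400,300),interpolation=cv2.INTER_CUBIC)
m=np.vstack([np.hstack([c(b,140,100),c(a,165,130)]),np.hstack([cv2.resize(w['color'][:,:,::-1],(400,300)),np.zeros((300,400,3),np.uint8)])])
cv2.imwrite('pics/m3.png',m);s=r.sense();print(s['tool_pos'],s['tcp_rot'],s['finger_gap'])
w=wr(w,s)
for i in blobs(w,*OR,(0,0,560,420)):print(i)
for i in blobs(b,*OR,(230,185,250,215)):print(i)
E
```

```text
[623.36127499  57.18967958 176.4672722 ] [-1.79967645e+02 -1.70252818e-01 -9.13140241e+00] 42.54581111892866
(array([271, 204,  22,  36, 474]), array([281.2742616 , 220.33122363]))
(array([236, 192,   8,  13,  78]), array([239.48717949, 198.16666667]))
```

View pics/m3.png

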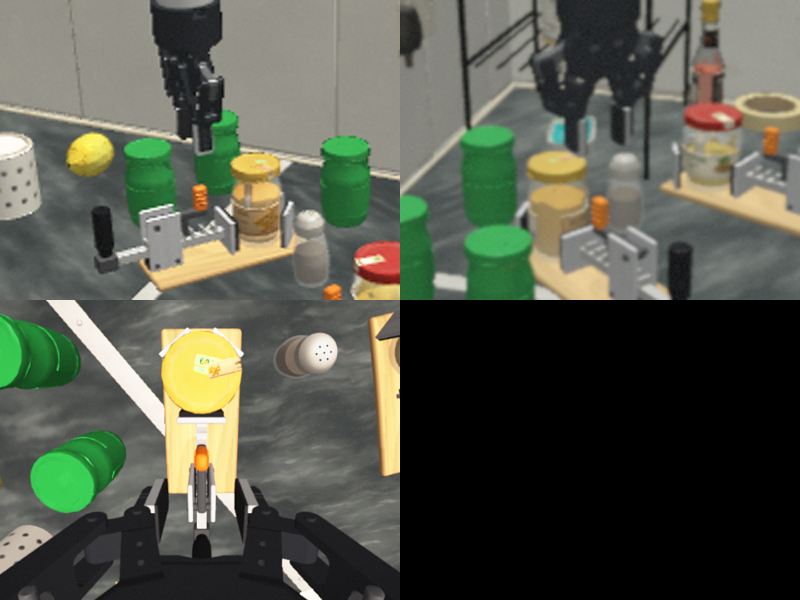

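The wrist view has the tab at (281,220), centred between the fingers and in line with the bar. I'll go straight down and grip.

Call:
apply_moves(angular=[[0,0,0],[0,0,0],[0,0,0],[0,0,0],[0,0,0],[0,0,0],[0,0,0],[0,0,0],[0,0,0],[0,0,0]], travel=[[0,0,-0.5],[0,0,-0.5],[0,0,-0.5],[0,0,-0.5],[0,0,0],[0,0,0],[0,0,0],[0,0,0],[0,0,0],[0,0,0]], jaw=[0.5,0.5,0.5,0.5,0.5,0,0,0,0,0], force=25)

```text
time: 4.85
tool_pos: [623.5, 56.7, 95.3]
tcp_rot: [180.0, -0.1, -9.1]
ft_force: [1.0, -5.1, 4.9]
finger_gap: 11.5
grip_force: 31.5
```

Call:
apply_moves(angular=[[-0.115,-0.71,0],[-0.115,-0.71,0],[-0.115,-0.71,0],[-0.115,-0.71,0],[-0.115,-0.71,0],[0,0,0],[0,0,0]], travel=[[-0.074,0.012,0.145],[-0.089,0.014,0.138],[-0.1,0.016,0.128],[-0.115,0.019,0.118],[-0.123,0.02,0.11],[0,0,0],[0,0,0]], jaw=[0,0,0,0,0,0,0])

```text
time: 5.72
tool_pos: [602.8, 60.1, 120.6]
tcp_rot: [179.9, -28.9, -9.1]
ft_force: [1.7, -6.0, 2.0]
finger_gap: 11.7
grip_force: 30.7
```

```bash
python3 - <<'E'
from h import *
b=snap('side','b4.png');a=snap('scene','a4.png')
c=lambda p,x,y:cv2.resize(p['color'][y:y+150,x:x+200,::-1],(400,300),interpolation=cv2.INTER_CUBIC)
cv2.imwrite('pics/m4.png',np.hstack([c(b,140,100),c(a,165,130)]))
E
```

```text
(no output)
```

View pics/m4.png

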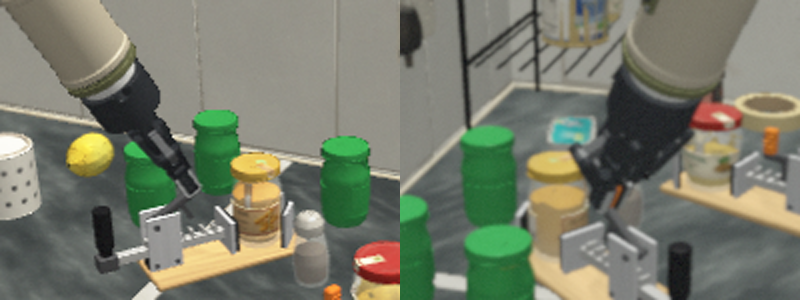

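The side view shows the pawl raised with the tab still between the pads. Next I'll release it, back off along the tool axis and go above the knob.

Call:
apply_moves(angular=[[0,0,0],[0,0,0],[0,0,0],[0,0,0],[0,0,0],[0,0,0],[0.144,0.89,0],[0.144,0.89,0],[0.144,0.89,0],[0.144,0.89,0],[0,0,0],[0,0,0]], travel=[[0,0,0],[0,0,0],[0,0,0],[-0.32,0.05,0.59],[-0.32,0.05,0.59],[-0.32,0.05,0.59],[-0.36,0.06,0],[-0.36,0.06,0],[-0.36,0.06,0],[-0.36,0.06,0],[0,0,0],[0,0,0]], jaw=[0.55,0.55,0.55,0.55,0.55,0.55,0.55,0.55,0.55,0.55,0.55,0.55])

```text
time: 7.32
tool_pos: [506.8, 76.0, 190.2]
tcp_rot: [180.0, -0.0, -9.1]
ft_force: [0.3, -0.0, 0.3]
finger_gap: 46.4
grip_force: 0.0
```

```bash
python3 - <<'E'
from h import *
b=snap('side','b5.png');a=snap('scene','a5.png');w=snap('wrist','w5.png')
c=lambda p,x,y:cv2.resize(p['color'][y:y+150,x:x+200,::-1],(400,300),interpolation=cv2.INTER_CUBIC)
cv2.imwrite('pics/m5.png',np.vstack([np.hstack([c(b,140,100),c(a,165,130)]),np.hstack([cv2.resize(w['color'][:,:,::-1],(400,300)),np.zeros((300,400,3),np.uint8)])]))
print(blobs(b,*BK,(180,195,205,235)))
for p in (a,b):print(blobs(p,*OR,(230,160,300,250)))
B=[i[1] for i in blobs(b,*OR,(220,160,260,220))];A=[i[1] for i in blobs(a,*OR,(240,200,300,250))]
if A and B: print(tri([ray(a,A[0]),ray(b,B[0])]))
E
```

```text
[(array([186, 203,  11,  26, 210]), array([191.25238095, 214.96190476]))]
[(array([265, 220,  10,  14,  91]), array([269.03296703, 226.73626374]))]
[(array([230, 184,   9,  12,  71]), array([233.14084507, 189.98591549])), (array([268, 207,  11,   9,  43]), array([272.79069767, 210.86046512]))]
[606.30151178  61.93927025 111.64098115]
```

View pics/m5.png

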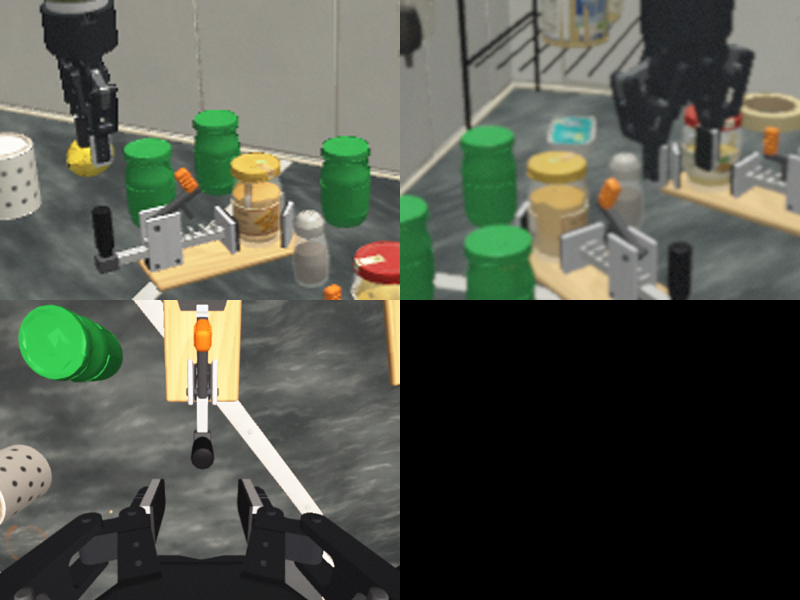

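The pawl stays up on its own with the tab at about z 112, roughly 0.5 rad. The knob is centred between the fingers. Next: descend, grip and pull.

Call:
apply_moves(angular=[[0,0,0],[0,0,0],[0,0,0],[0,0,0],[0,0,0],[0,0,0],[0,0,0],[0,0,0],[0,0,0],[0,0,0]], travel=[[0,0,-0.64],[0,0,-0.64],[0,0,-0.64],[0,0,-0.64],[0,0,0],[0,0,0],[0,0,0],[0,0,0],[0,0,0],[0,0,0]], jaw=[0.55,0.55,0.55,0.55,0.55,0,0,0,0,0], force=30)

```text
time: 8.72
tool_pos: [507.5, 75.0, 90.0]
tcp_rot: [179.9, -0.1, -9.1]
ft_force: [-1.9, -6.8, 1.9]
finger_gap: 21.1
grip_force: 29.4
```

Call:
apply_moves(angular=[[0,0,0],[0,0,0],[0,0,0],[0,0,0],[0,0,0],[0,0,0],[0,0,0],[0,0,0],[0,0,0]], travel=[[-0.22,0.036,0],[-0.22,0.036,0],[-0.22,0.036,0],[-0.22,0.036,0],[-0.22,0.036,0],[-0.22,0.036,0],[0,0,0],[0,0,0],[0,0,0]], jaw=[0,0,0,0,0,0,0,0,0])

```text
time: 9.85
tool_pos: [454.6, 83.5, 89.9]
tcp_rot: [179.9, -0.1, -9.1]
ft_force: [-2.9, -8.4, 2.6]
finger_gap: 21.6
grip_force: 30.6
```

Call:
apply_moves(angular=[[0,0,0],[0,0,0],[0,0,0],[0,0,0],[0,0,0],[0,0,0],[0,0,0],[0,0,0],[0,0,0],[0,0,0]], travel=[[0,0,0],[0,0,0],[0,0,0],[0,0,0],[0,0,0.7],[0,0,0.7],[0,0,0.7],[0,0,0.7],[0,0,0],[0,0,0]], jaw=[0.6,0.6,0.6,0.6,0.6,0.6,0.6,0.6,0.6,0.6])

```text
time: 11.1
tool_pos: [453.4, 84.7, 199.3]
tcp_rot: [180.0, 0.1, -9.1]
ft_force: [0.3, 0.5, -0.2]
finger_gap: 51.3
grip_force: 0.0
```

```bash
python3 - <<'E'
from h import *
b=snap('side','b6.png');a=snap('scene','a6.png')
c=lambda p,x,y:cv2.resize(p['color'][y:y+150,x:x+200,::-1],(400,300),interpolation=cv2.INTER_CUBIC)
cv2.imwrite('pics/m6.png',np.hstack([c(b,140,100),c(a,165,130)]))
E
```

```text
(no output)
```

View pics/m6.png

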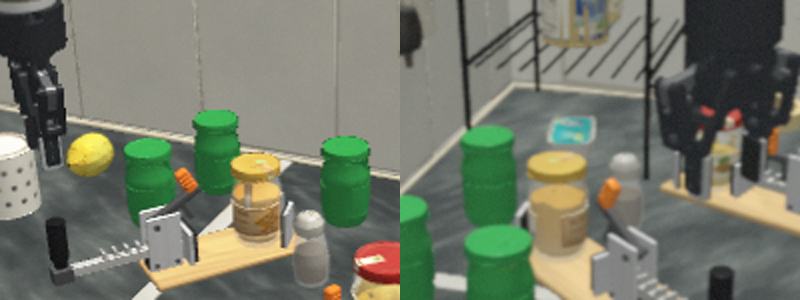

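The bar is fully withdrawn, the jar is upright in its place, and the gripper is clear of everything.

```bash
python3 -c "
from bench import r
print(r.hand_in())"
```

```text
the job is handed in; nothing more can be done
None
```

The job is handed in, with no verdict returned: the yellow clamp's pawl is up at about 0.5 rad, its bar is pulled back about 53 mm, its jar is still upright in place, and the red clamp was not touched.

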